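# Close the adjustable book rack and lock its slide

### The arm

A 6-joint arm with a two-finger parallel gripper is mounted at the origin on the work surface. World frame = base frame: x ahead of the robot, y to its left, z up, the work surface at z = 0. Lengths are in m, angles in rad, forces in N, time in s.
With the tool pointing down it reaches from about 0.325 to 0.925 m from the base axis. Payload 3.1 kg.
Tool frame: the origin (TCP) lies on the front face of the gripper's body, between the roots of the fingers; the fingertips stand 73 mm ahead of it and the grasp point (between the pads) lies 54 mm ahead of it; z points along the fingers, y is the line along which they close (so a half turn about z gives the same grasp; the last joint's range is limited). The gripper opens to 85 mm and grips with 20 to 120 N. Pads are 22 mm wide; open, the fingers measure 114 mm over their backs; the gripper's body (76 mm by 85 mm) begins 54 mm behind the grasp point. The pads swing forward as they close: fully open they stand 13 mm farther back than shut.
Start: joints at [0.998, 0.217, 1.613, -0, 1.311, -0.112], TCP at [0.278, 0.56, 0.304] pointing down, gripper open.
Joint ranges: [-2.75, 2.75], [-0.78, 2.1], [0.31, 2.55], [-1.13, 4.27], [0.13, 2.63], [-2.58, 2.58]. Speed limits (rad/s): [2.79, 2.79, 3.14, 3.14, 3.14, 3.14].

### API

Orientations are given as a rotation vector (axis times angle).
In Python, from rig import readout, cams, hand_in gives the robot as it stands. The module is installed in compiled form; this text tells all that it offers.
- The arm moves only by the shell command python3 -m crank 'ROWS' [FORCE]. ROWS is a JSON object whose one key "commands" holds a list of rows, each a list of 5 numbers: the shift along the world's x, y, z in m, then the turn about the world's z in rad, then the opening, from 0 (shut) to 1 (fully open). A call has 1 to 12 rows; each row shifts and turns the commanded pose from where the row before left it; what a row does not reach is not made up. A row lasts 1/10 s, in which the tool goes at most 50 mm and 8.59 degrees, less where a joint would pass 70% of its speed; a pose out of reach is approached as far as the arm can. A call with a gripper value outside its range is refused whole. The fingers move at their own pace and stop on an object; FORCE is the grip in N (left out, the last holds). Time passes only in rows, so rows that do not move let the fingers close. It gives the time, the measured TCP pose, the force, the opening and the grip force at its end, in the units of the state.
- readout.get_obs(): the state, without advancing time (a new reading comes with each control period).
- cams.capture(name): name is "scene" or "top" or "wrist"; returns the picture (384x512x3 uint8, red, green, blue); there is no depth.
- cams.camera_model(name): a dict with "intrinsics" (3x3 intrinsics, pixels), "eye" and "rotation" of the camera in the world; the wrist camera has in their place "T_tool_cam" (4x4, takes a point from camera to tool coordinates, whose origin is the TCP and whose axes are the flange's). Camera axes: x right, y down, z forward; pixel columns grow to the right and rows downward; lengths in m; the calibration is good to about 2 mm. A picture is of the moment at which its call begins: read the wrist's pose just before it. camera_model takes no time and is no camera call.
- hand_in(): hands the job in; it is judged then, once.
The state is a dict: "time_s": time; "joint_pos": joint angles; "qd": joint speeds; "joint_torque": joint torques, N m; "eef_pos": TCP position; "tcp_rot": TCP orientation; "contact_force": force on the tool from outside, world axes, zero at the start; "moment": the same for the moment, N m; "finger_gap": finger opening in m; "grasp_force": force on a finger pad.
Only numpy, scipy, OpenCV 4.12 (cv2) and the standard library are available. Lean on these libraries where they do the work, as an engineer would, in place of code of your own. Each camera call takes 0.05 s, during which the arm holds its last target. There are 200 camera calls.

### The job

Pull up the black plunger knob to free the rack's slide, push the slide along until the three small books stand closed up against the far cheek and the sprung pad is pressed about half way in, then let the plunger drop fully home into a hole so that the slide stays locked there. Be gentle: do not ram the pad to its stop on the books or force the pin against the strip, keep the books upright, leave the other things where they stand, and take your hand away.

Things in the scene. Friction and masses are not known exactly. Their poses are not given: they have to be found in the camera images.
- rack: adjustable book rack fixed to the table: light wooden board 440 x 120 mm, 6 mm thick, with low aluminium edge rails. Origin: at table level under the plunger's axis when the slide is parked; x = the direction in which the slide is pushed, towards books and far cheek (board from x = -60 to 380 mm); y across; z up. The pin is parked in a hole of a 10 mm high plate at x = 0
- row_middle (a point): nominal middle (rack x = 100 mm, table level) of a steel strip on the board's middle line: 40 mm wide, top 15.5 mm above the table, with a row of six square holes 13 mm wide and 9.5 mm deep, 20 mm apart. The strip itself is screwed on up to 10 mm off this point either way along x; how far is not measured and must be felt (or seen). Nominal holes: rack x = 50, 70 .. 150 mm
- carriage: the slide: grey painted block, 64 mm along x 106 mm across, top 66 mm above the table. It runs only along rack x, from 0 (parked) to 170 mm, with about 5.5 N of friction; let go, it stays where it is. Origin: under the plunger's axis at table level; axes as the rack's. A collar 20 mm across and 6 mm high on its top carries the plunger
- plunger: black round knob 28 mm across, 24 mm high, on a 10.5 mm steel pin upright in the slide. Origin: centre of the knob, 92 mm above the table with the pin fully home in a hole, 26 mm above the block's top. It lifts up to 14 mm; its spring pushes down 8.5 N (home) to 12 N (up). With the tip on the strip between holes it stands 9 mm above home and drags (about 2 N); over a hole it drops in by itself
- pad: rubber-faced aluminium plate, 96 mm wide and 56 mm high (20 to 76 mm above the table), on two rods in front of the slide. Origin: its front face, on the middle line, at table level; 130 mm ahead of the carriage origin when out. Pressed in, it moves back towards the slide by up to 32 mm against a spring (3 N as it starts, 4.8 N half way, 6.5 N at its stop)
- cheek: light wooden upright plate 100 mm wide, 110 mm high, at the far end of the board, clamped firmly at a place that varies. Origin: its inner face (towards the books), on the middle line, at table level
- book_near: small dark blue book standing upright across the board, 28 mm thick along rack x, 88 mm deep, 126 mm high, about 0.16 kg, loose; the one nearest the pad. Origin: centre of its underside, 6 mm above the table
- book_mid: small pale book, the same way up, 36 mm thick, 92 mm deep, 130 mm high, loose, in the middle. Origin: centre of its underside
- book_far: small black book, the same way up, 30 mm thick, 88 mm deep, 122 mm high, loose, nearest the far cheek. Origin: centre of its underside. Closed up, the three books measure 94 mm from pad face to cheek
- candle: candle in an amber glass jar with a wooden lid, 77 mm across, 85 mm high; to be left alone. Origin: centre of its underside
- plant_pot: white pot with a small succulent, 72 mm across, about 110 mm high; to be left alone. Origin: centre of its underside
- key_tray: shallow white tray 130 x 100 x 22 mm with a key; to be left alone. Origin: centre of its underside
Mind the look-alikes: they are no part of the job. Leave any green or pink look-alike of the book_near alone.

How it is judged:
On the way, in this order (a step that is already met when the one before it is completed fails the run):
1. the plunger is pulled up out of the parking hole, at least 9 mm (z of plunger in the frame of carriage above 0.101 m), for 0.1 s.
2. the slide has been pushed up so that the pad is pressed in at least 3 mm by the books (x of pad in the frame of carriage below 0.127 m), for 0.1 s.
At the end, for the whole second after the job is handed in: The plunger is home (within 2.5 mm) in a hole of the strip; the pad is pressed in between 3 and 29 mm of its 32 mm; the books stand upright (within 0.12 rad) on the board, closed up between pad and cheek with at most 4 mm of gaps in all; everything at rest (z of plunger in the frame of carriage below 0.0945 m and x of pad in the frame of carriage between 0.101 and 0.127 m and x of pad in the frame of cheek above -0.098 m and angle between each of book_near, book_mid, book_far's own z axis and vertical below 0.12 rad and z of each of book_near, book_mid, book_far in the frame of rack below 0.012 m and linear speed of each of carriage, book_near below 0.01 m/s); the robot touches nothing.
It fails at once if the pad is rammed on the books with more than 15 N (contact force between pad and book_near above 15 N).
It fails at once if the pin is forced against the strip or a hole's side with more than 25 N (contact force between plunger and strip above 25 N).
It fails at once if a book is tipped over (angle between any of book_near, book_mid, book_far's own z axis and vertical above 0.4 rad).
It fails at once if the candle, plant or tray is disturbed (distance of any of candle, plant_pot, key_tray from where it was at the start of the episode above 0.02 m).
It also fails if it takes over 51 s, if anything falls off the work surface, if the arm or the gripper's body presses on something with over 40 N, if the wrist force passes 120 N, or if a joint passes its speed limit or range.

## Working session

There is one attempt and no reset: what is moved stays moved. The work goes in short steps, Python scripts to look and compute and a shell command to move; the robot and the scene stay as the last step left them, time stands still between calls to the robot, and variables do not carry over. Pictures are saved under pics/ and viewed, at most 10 in all, crops included, and the job is handed in when it is done.

```bash
mkdir -p pics; cat > h.py <<'E'
import numpy as np, cv2
from rig import readout, cams
def model(n):
    m=cams.camera_model(n); K=np.array(m["intrinsics"])
    if n=="wrist":
        o=readout.get_obs(); T=np.eye(4); T[:3,:3]=cv2.Rodrigues(np.array(o["tcp_rot"],float))[0]; T[:3,3]=o["eef_pos"]
        T=T@np.array(m["T_tool_cam"]); return K,T[:3,3],T[:3,:3]
    return K,np.array(m["eye"]),np.array(m["rotation"])
def cast(mod,u,v,z):
    K,e,R=mod; d=R@np.linalg.solve(K,[u,v,1]); return e+d*(z-e[2])/d[2]
def proj(mod,p):
    K,e,R=mod; c=K@(R.T@(np.array(p)-e)); return c[:2]/c[2]
def snap(n,f):
    mod=model(n); im=cams.capture(n); cv2.imwrite("pics/"+f,np.ascontiguousarray(im[:,:,::-1])); return mod,im
E
python3 - <<'E'
from h import *
a=snap("scene","s0.png");b=snap("top","t0.png")
for m in (a[0],b[0]): print(m)
o=readout.get_obs();print(o)
E
```

```text
(array([[411.88048175,   0.        , 262.1131673 ],
       [  0.        , 411.88048175, 187.59791268],
       [  0.        ,   0.        ,   1.        ]]), array([0.97623147, 0.17657814, 0.73255608]), array([-1.49564228, -2.24575036,  0.71983719]))
(array([[361.10972249,   0.        , 259.63883139],
       [  0.        , 361.10972249, 193.299065  ],
       [  0.        ,   0.        ,   1.        ]]), array([0.43128664, 0.00727818, 0.88789975]), array([-2.16738236,  2.13941094, -0.16832004]))
{'time_s': 0.1, 'joint_pos': array([ 9.97789727e-01,  2.17661341e-01,  1.61481073e+00, -1.90267500e-05,
        1.31132185e+00, -1.12221731e-01]), 'qd': array([-0.00047509, -0.00222121, -0.00404276,  0.00030538,  0.00112291,
       -0.00053787]), 'joint_torque': array([-7.91685598e-04, -3.98074293e+01, -3.04969096e+01, -1.83181119e-04,
        4.19711141e-03,  2.42632359e-05]), 'eef_pos': array([0.27757773, 0.55931238, 0.30269011]), 'tcp_rot': array([-0.71724006, -3.05787888,  0.00326573]), 'contact_force': array([ 0.17317983, -0.6985599 , -0.06954763]), 'moment': array([-0.01856706,  0.03077622, -0.01131697]), 'grasp_force': 0.0, 'finger_gap': 0.08555265394438423}
```

View pics/s0.png

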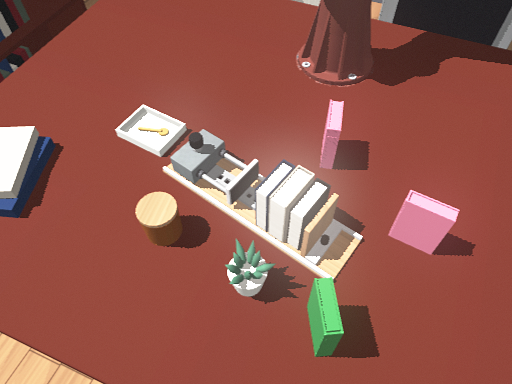

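View pics/t0.png

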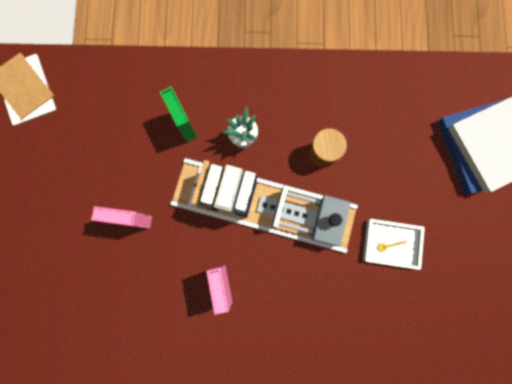

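The scene view shows the rack running from the carriage with its black knob (196,141), through the pad (243,183), to the books (275–310,205) and the cheek (320,222). In the top view the knob is at about (335,219), the strip holes are at 262–302, and the books are at 212–245.

```bash
sed -i 's/np.array(m\["rotation"\])$/cv2.Rodrigues(np.array(m["rotation"],float))[0]/' h.py
python3 - <<'E'
from h import *
t=cv2.imread("pics/t0.png");s=cv2.imread("pics/s0.png")
mt=model("top");ms=model("scene")
def blob(im,seed,f,r=30):
    x,y=seed;m=np.zeros(im.shape[:2],np.uint8);m[y-r:y+r,x-r:x+r]=f(im[y-r:y+r,x-r:x+r].astype(int))*255
    n,l,st,c=cv2.connectedComponentsWithStats(m);k=l[y,x];return c[k],st[k],(l==k).astype(np.uint8)
dark=lambda a:(a.max(2)<45)
kt=blob(t,(335,219),dark,14);ks=blob(s,(196,141),dark,14)
print(kt[:2],ks[:2])
print("knob top@0.104",cast(mt,*kt[0],.1),"scene@.092",cast(ms,*ks[0],.092))
A=[];b=[]
for m,c in((mt,kt[0]),(ms,ks[0])):
    K,e,R=m;d=R@np.linalg.solve(K,[*c,1]);d/=np.linalg.norm(d);P=np.eye(3)-np.outer(d,d);A.append(P);b.append(P@e)
print("tri",np.linalg.solve(sum(A),sum(b)))
# board wood, rails: bright, low-saturation or wood -> non table, hull
h=cv2.cvtColor(t,cv2.COLOR_BGR2HSV)
m=((h[...,2]>90)&(h[...,1]<190)).astype(np.uint8);m[:150]=0;m[260:]=0;m[:,:165]=0;m[:,364:]=0
n,l,st,c=cv2.connectedComponentsWithStats(m)
r=cv2.minAreaRect(np.argwhere(m)[:,::-1].astype(np.float32));bx=cv2.boxPoints(r);print(r)
for p in bx: print(p,cast(mt,*p,.01)[:2])
g=lambda a:(abs(a[...,0]-a[...,2])<30)&(a.max(2)>60)&(a.max(2)<170)
c,st,mm=blob(t,(325,235),g);r=cv2.minAreaRect(np.argwhere(mm)[:,::-1].astype(np.float32))
print("carriage",c,st,r); print([cast(mt,*p,.066)[:2].round(4) for p in cv2.boxPoints(r)])
cr=cv2.resize(t[145:265,160:365],None,fx=3.9,fy=3.9,interpolation=cv2.INTER_CUBIC);cv2.imwrite("pics/t0c.png",cr)
E
```

```text
(array([255.49431567, 191.49774407]), array([     0,      0,    512,    384, 196593], dtype=int32)) (array([255.5, 191.5]), array([     0,      0,    512,    384, 196608], dtype=int32))
knob top@0.104 [0.54850806 0.00666535 0.1       ] scene@.092 [ 0.56077962 -0.00447822  0.092     ]
tri [ 5.53331101e-01 -2.18003179e-05  8.37972982e-02]
((263.9999694824219, 204.49996948242188), (197.99996948242188, 108.99998474121094), 0.0)
[164.99998 258.99997] [0.39610888 0.22017791]
[164.99998 149.99997] [0.66317538 0.23330083]
[362.99994 149.99997] [ 0.67098559 -0.26175039]
[362.99994 258.99997] [ 0.40153756 -0.25396825]
carriage [319.73362832 227.49646018] [ 295  205   49   46 1130] ((319.90399169921875, 226.02798461914062), (44.363590240478516, 42.485294342041016), 10.304845809936523)
[array([ 0.4373, -0.0825]), array([ 0.5326, -0.1002]), array([ 0.5157, -0.2003]), array([ 0.4208, -0.1811])]
```

View pics/t0c.png

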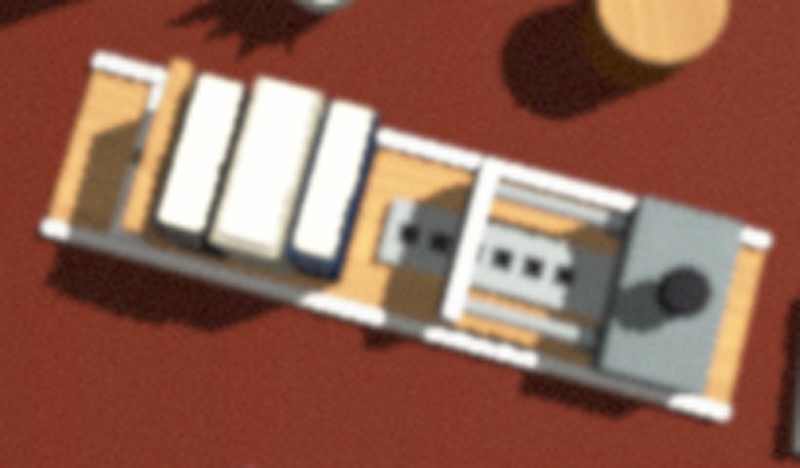

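In the zoomed top view the rail corners are at (97,60), (770,240), (45,230) and (728,412), and the knob is at (684,292). The strip holes are at (410,233), (440,242), (503,260), (533,268) and (564,276), with one hidden by the pad. All three books stand with gaps near the cheek.

```bash
python3 - <<'E'
from h import *
m=model("top");C=lambda u,v,z:cast(m,160+(u+.5)/3.9-.5,145+(v+.5)/3.9-.5,z)[:2]
ul,ur,ll,lr=[C(*p,.012) for p in((97,60),(770,240),(45,230),(728,412))]
print(np.linalg.norm(ul-ur),np.linalg.norm(ll-lr),np.linalg.norm(ul-ll),np.linalg.norm(ur-lr))
ax=(ul-ur)+(ll-lr);ax/=np.linalg.norm(ax);yaw=np.arctan2(ax[1],ax[0]);print("yaw",yaw,np.degrees(yaw))
o=(ur+lr)/2+ .06*ax;o2=(ul+ll)/2-.38*ax;print("origin",o,o2)
k=C(684,292,.102);print("knob",k)
n=np.array([-ax[1],ax[0]]);q=lambda p:np.round([(p-k)@ax*1000,(p-k)@n*1000],1)
print("orig rel knob",q(o),q(o2))
for p in((410,233),(440,242),(503,260),(533,268),(564,276)):print("hole",q(C(*p,.0135)))
print("strip ends",q(C(380,230,.0155)))
print("pad front top", q(C(482,160,.076)),q(C(444,318,.076)))
print("cheek top inner",q(C(190,62,.11)),q(C(145,235,.11)),"outer",q(C(170,60,.11)),q(C(124,232,.11)))
for nm,l,z in(("far",((198,75),(160,220),(243,92),(207,235)),.128),("mid",((260,78),(213,245),(324,95),(276,258)),.136),("near",((333,100),(293,258),(376,112),(338,272)),.132)):
  print(nm,[q(C(*p,z)) for p in l])
M=np.array([k[0],k[1],0.2]);print(readout.get_obs()['tcp_rot'])
R=cv2.Rodrigues(np.array(readout.get_obs()['tcp_rot'],float))[0];print(R)
E
```

```text
0.43965708586573177 0.43820108452317424 0.11248327015940984 0.11080053573533218
yaw 1.3218846295585127 75.73841027691705
origin [ 0.4900939 -0.1699016] [ 0.48982987 -0.1709403 ]
knob [ 0.48886876 -0.16770947]
orig rel knob [-1.8 -1.7] [-2.9 -1.7]
hole [156.8  -2.6]
hole [137.2  -2. ]
hole [96.4 -1.3]
hole [77.1 -1.3]
hole [57.2 -1.4]
strip ends [175.3   0.7]
pad front top [127.  -47.8] [125.2  47.1]
cheek top inner [301.4 -53. ] [298.2  47.8] outer [312.6 -51.1] [309.9  49.2]
far [array([291.8, -43.6]), array([289.4,  39. ]), array([265.3, -40.8]), array([262.5,  40.3])]
mid [array([257.3, -49.3]), array([256.8,  45.3]), array([221.2, -49.2]), array([222.4,  43.3])]
near [array([216. , -48.6]), array([213.9,  40.6]), array([191.6, -48.3]), array([188.6,  41.6])]
[-0.71724006 -3.05787888  0.00326573]
[[-8.95705826e-01  4.44645573e-01 -1.17798946e-03]
 [ 4.44647075e-01  8.95703925e-01 -1.85964103e-03]
 [ 2.28248634e-04 -2.18948087e-03 -9.99997577e-01]]
```

Estimates: knob at (0.489, -0.169), rack x along yaw 75.7°, holes near 59 + 20n mm from parked, and closed-up contact near 78 mm. I'll move above the knob and refine with the wrist camera.

```bash
python3 -m crank '{"commands":[[0.0118,-0.0404,0,0.07,1],[0.0118,-0.0404,0,0.07,1],[0.0118,-0.0404,0,0.07,1],[0.0118,-0.0404,0,0,1],[0.0118,-0.0404,0,0,1],[0.0118,-0.0404,0,0,1],[0.0118,-0.0404,0,0,1],[0.0118,-0.0404,0,0,1],[0.0118,-0.0404,0,0,1],[0.0118,-0.0404,0,0,1],[0.0118,-0.0404,0,0,1],[0.0118,-0.0404,0,0,1]]}'
python3 -m crank '{"commands":[[0.0118,-0.0404,0,0,1],[0.0118,-0.0404,0,0,1],[0.0118,-0.0404,0,0,1],[0.0118,-0.0404,0,0,1],[0.0118,-0.0404,0,0,1],[0.0118,-0.0404,0,0,1],[0,0,0,0,1],[0,0,0,0,1]]}'
python3 - <<'E'
from h import *
m,im=snap("wrist","w0.png")
o=readout.get_obs();print(o['eef_pos'],cv2.Rodrigues(np.array(o['tcp_rot'],float))[0].round(4))
print(m[1],proj(m,[.489,-.169,.104]))
E
```

```text
time_s: 1.3
eef_pos: [0.4193, 0.0734, 0.3036]
tcp_rot: [-0.393, -3.117, -0.0]
contact_force: [-0.4, 1.0, 0.0]
finger_gap: 0.0854
grasp_force: 0.0
time_s: 2.1
eef_pos: [0.4899, -0.1678, 0.3032]
tcp_rot: [-0.396, -3.115, -0.002]
contact_force: [-0.3, -0.1, 0.0]
finger_gap: 0.0858
grasp_force: 0.0
[ 0.48976129 -0.16691458  0.30315449] [[-0.9686  0.2487 -0.0016]
 [ 0.2487  0.9686  0.0014]
 [ 0.0019  0.001  -1.    ]]
[ 0.41253813 -0.14777548  0.37343785] [254.49341937 181.62746724]
```

View pics/w0.png

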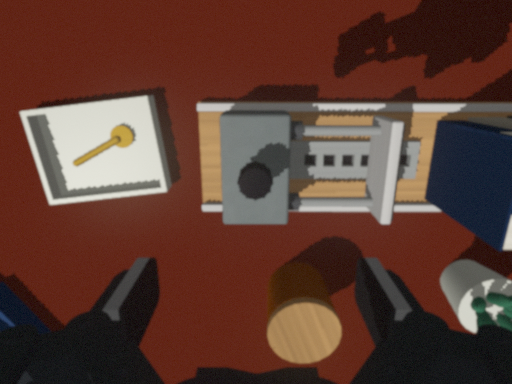

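The wrist view shows the knob at (255,181), as predicted. The strip holes are at about (310,160), (329,160), (348,160), (365,160) and (406,160), and the block's edges are at columns 222 and 289.

```bash
python3 - <<'E'
from h import *
m=model("wrist");im=cv2.imread("pics/w0.png")
yaw=np.radians(75.65);ax=np.array([np.cos(yaw),np.sin(yaw)]);n=np.array([-ax[1],ax[0]])
g=(im.max(2)<50).astype(np.uint8);g[:, :235]=0;g[:,275:]=0;g[:160]=0;g[203:]=0
l,L,st,c=cv2.connectedComponentsWithStats(g);k=L[182,255];print(st[k],c[k])
kp=cast(m,*c[k],.096)[:2];print("knob",kp)
q=lambda u,v,z:np.round([(cast(m,u,v,z)[:2]-kp)@ax*1000,(cast(m,u,v,z)[:2]-kp)@n*1000],1)
row=im[156:165,292:425].mean((0,2));print(row.astype(int))
for u in(310,329,348,365,406):print(u,q(u,160,.0145))
print("block",q(222,170,.066),q(289,170,.066),"board end",q(199,160,.008),"pad top",q(403,122,.076),"rails",q(250,106,.012),q(250,208,.012))
print("book near bottom",q(428,205,.006),q(428,200,.006))
E
```

```text
[240 161  32  37 749] [257.31909212 178.59813084]
knob [ 0.48910277 -0.16572591]
[ 78  78  77  76  77  78  77  78  76  78  77  73  60  46  39  37  38  37
  38  39  43  46  63  93 125 146 154 156 156 154 143 110  69  48  46  46
  46  48  48  49  56  78 108 135 150 155 156 156 153 138 103  66  49  48
  49  50  49  50  54  70  96 120 142 153 156 157 156 149 128  92  61  51
  50  50  56  81 113 132 138 141 142 143 143 142 142 143 142 142 142 142
 142 143 143 142 145 159 181 194 198 197 196 195 194 192 189 179 148 101
  61  44  40  39  40  47  68  91 107 120 137 151 156 157 157 156 154 146
 140 141 144 145 145 145 144]
310 [56.6 -2.5]
329 [77.  -2.5]
348 [97.3 -2.6]
365 [115.5  -2.6]
406 [159.5  -2.6]
block [-32.6  -0.3] [29.4 -0.3] board end [-63.3  -4. ] pad top [124.9  44.7] rails [-7.3 53.5] [ -8.  -58.4]
book near bottom [195.6 -57.1] [194.7 -51. ]
```

```bash
python3 -m crank '{"commands":[[0.0005,-0.0012,-0.04,0,1],[0,0,-0.04,0,1],[0,0,-0.04,0,1],[0,0,-0.026,0,1],[0,0,-0.01,0,1],[0,0,0,0,1],[0,0,0,0,0.45],[0,0,0,0,0.45],[0,0,0,0,0.45],[0,0,0,0,0.45]]}' 40
python3 - <<'E'
from h import *
snap("wrist","w1.png")
E
```

```text
time_s: 3.15
eef_pos: [0.4915, -0.1689, 0.1492]
tcp_rot: [0.393, 3.115, -0.001]
contact_force: [-0.3, -0.7, 0.5]
finger_gap: 0.0383
grasp_force: 0.0
```

View pics/w1.png

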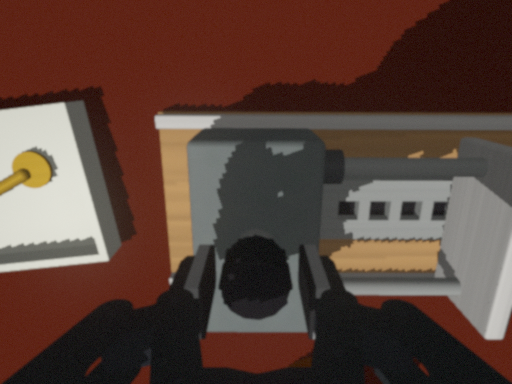

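The knob (255,277) sits centred between the pads (212 and 301). Closing on it.

```bash
python3 -m crank '{"commands":[[0,0,0,0,0.3],[0,0,0,0,0.2],[0,0,0,0,0.2],[0,0,0,0,0.2]]}' 40
python3 -m crank '{"commands":[[0,0,0.004,0,0.2],[0,0,0.004,0,0.2],[0,0,0.003,0,0.2],[0,0,0,0,0.2],[0,0,0,0,0.2]]}'
```

```text
time_s: 3.6
eef_pos: [0.4911, -0.169, 0.1487]
tcp_rot: [0.393, 3.116, -0.001]
contact_force: [-2.2, -0.3, 5.5]
finger_gap: 0.0266
grasp_force: 39.2
time_s: 4.1
eef_pos: [0.4909, -0.1689, 0.1572]
tcp_rot: [0.393, 3.115, -0.001]
contact_force: [5.6, -3.3, -11.7]
finger_gap: 0.0269
grasp_force: 40.0
```

```bash
python3 -m crank '{"commands":[[0,0,0.003,0,0.2],[0,0,0,0,0.2],[0,0,0,0,0.2]]}'
python3 - <<'E'
from h import *
snap("wrist","w2.png")
E
python3 -m crank '{"commands":[[0.001,0.0039,0,0,0.2],[0.002,0.0078,0,0,0.2],[0,0,0,0,0.2]]}'
```

```text
time_s: 4.4
eef_pos: [0.4909, -0.1689, 0.16]
tcp_rot: [0.393, 3.115, -0.001]
contact_force: [5.9, -3.5, -12.6]
finger_gap: 0.0266
grasp_force: 40.1
time_s: 4.75
eef_pos: [0.494, -0.1571, 0.1599]
tcp_rot: [0.392, 3.115, -0.002]
contact_force: [5.7, -4.6, -12.1]
finger_gap: 0.0264
grasp_force: 40.3
```

View pics/w2.png

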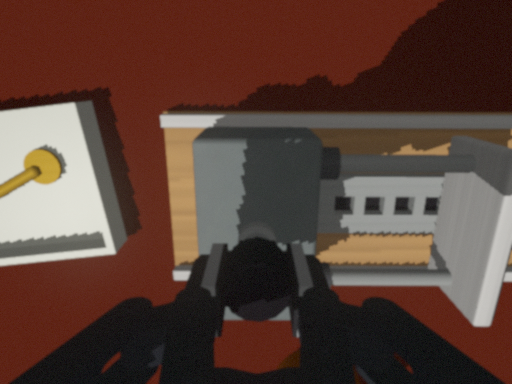

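The pin is out and the slide moves freely; it is now 12 mm along. I'll push on, then slow down before the books.

```bash
python3 -m crank '{"commands":[[0.002,0.0078,0,0,0.2],[0.002,0.0078,0,0,0.2],[0.002,0.0078,0,0,0.2],[0.002,0.0078,0,0,0.2],[0.001,0.0039,0,0,0.2],[0,0,0,0,0.2],[0,0,0,0,0.2]]}'
python3 -m crank '{"commands":[[0.0007,0.0029,0,0,0.2],[0.0007,0.0029,0,0,0.2],[0.0008,0.0029,0,0,0.2],[0.0007,0.0029,0,0,0.2],[0.0007,0.0029,0,0,0.2],[0.0008,0.0029,0,0,0.2],[0.0007,0.0029,0,0,0.2],[0.0007,0.0029,0,0,0.2],[0,0,0,0,0.2],[0,0,0,0,0.2]]}'
python3 - <<'E'
from h import *
o=readout.get_obs();d=(np.array(o['eef_pos'])-[.4909,-.1689,.1487])
ax=np.array([.248,.969]);print("s",d[:2]@ax,"n",d[:2]@[-.969,.248],"z",d[2],"F",np.array(o['contact_force'])[:2]@ax)
snap("top","t1.png")
E
```

```text
time_s: 5.45
eef_pos: [0.503, -0.1223, 0.16]
tcp_rot: [0.393, 3.115, -0.002]
contact_force: [6.0, -4.3, -13.5]
finger_gap: 0.0265
grasp_force: 40.5
time_s: 6.45
eef_pos: [0.5087, -0.1001, 0.1601]
tcp_rot: [0.392, 3.115, -0.006]
contact_force: [4.5, -8.1, -12.2]
finger_gap: 0.0272
grasp_force: 40.5
s 0.07106527695000125 n -0.00023993498106925776 z 0.011392973095549236 F -6.769378595831967
```

```bash
cat > st.py <<'E'
from h import *
o=readout.get_obs();d=(np.array(o['eef_pos'])-[.4909,-.1689,.1487])
ax=np.array([.248,.969]);print("s %.4f n %.4f z %.4f F %.1f"%(d[:2]@ax,d[:2]@[-.969,.248],d[2],np.array(o['contact_force'])[:2]@ax))
E
for i in 1 2; do python3 -m crank '{"commands":[[0.0005,0.0019,0,0,0.2],[0.0005,0.002,0,0,0.2]]}' >/dev/null; python3 st.py;python3 -m crank '{"commands":[[0.0005,0.0019,0,0,0.2],[0.0005,0.002,0,0,0.2]]}' >/dev/null; python3 st.py; done
python3 -m crank '{"commands":[[0,0,0,0,0.2],[0,0,0,0,0.2]]}'; python3 st.py
python3 - <<'E'
from h import *
t=snap("top","t2.png")[1]
cv2.imwrite("pics/t2c.png",cv2.resize(t[140:270,150:370],None,fx=3.6,fy=3.6,interpolation=cv2.INTER_CUBIC)[:,:,::-1].copy())
E
```

```text
s 0.0744 n -0.0003 z 0.0114 F -8.5
s 0.0784 n -0.0003 z 0.0114 F -8.0
s 0.0822 n -0.0003 z 0.0114 F -9.6
s 0.0861 n -0.0003 z 0.0114 F -10.3
time_s: 7.5
eef_pos: [0.5126, -0.0853, 0.1601]
tcp_rot: [0.391, 3.115, -0.008]
contact_force: [5.3, -8.7, -12.8]
finger_gap: 0.0265
grasp_force: 40.6
s 0.0864 n -0.0003 z 0.0114 F -7.1
```

View pics/t2c.png

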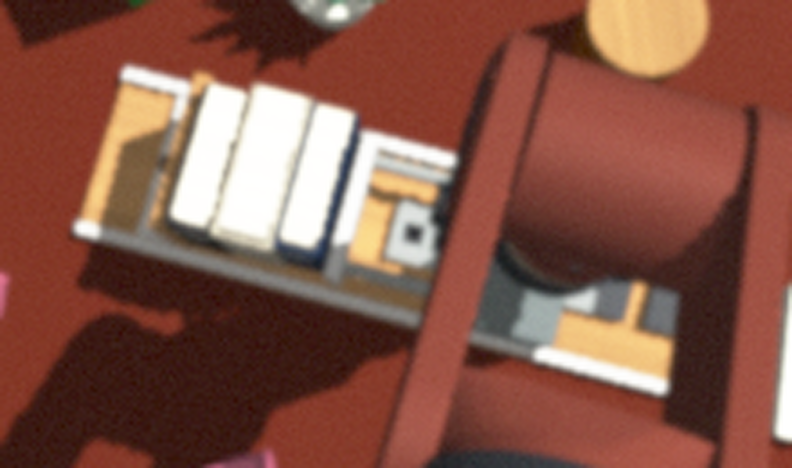

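The books stand upright and are nearly closed up, with the pad touching. I'll push on to about 92 mm and measure the pad's compression in the wrist image.

```bash
python3 -m crank '{"commands":[[0.0005,0.0019,0,0,0.2],[0.0005,0.002,0,0,0.2],[0.0005,0.0019,0,0,0.2],[0,0,0,0,0.2],[0,0,0,0,0.2]]}'; python3 st.py
python3 - <<'E'
from h import *
a=cv2.imread("pics/w2.png");m,im=snap("wrist","w3.png");b=cv2.imread("pics/w3.png")
cv2.imwrite("pics/w23.png",np.vstack([a[120:340,250:],b[120:340,250:]]))
E
```

```text
time_s: 8.05
eef_pos: [0.5141, -0.0797, 0.1601]
tcp_rot: [0.391, 3.115, -0.009]
contact_force: [4.2, -10.3, -12.0]
finger_gap: 0.027
grasp_force: 40.6
s 0.0922 n -0.0003 z 0.0114 F -8.9
```

View pics/w23.png

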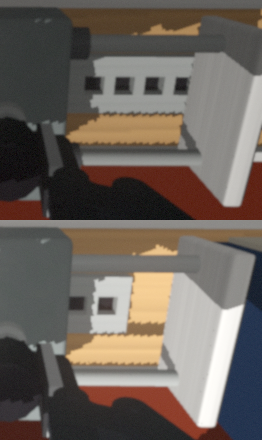

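The pad moved about 20 px towards the slide (its lower corner went from column 240 to 220), roughly 8 mm of press at s = 92. Two strip holes are still visible at columns 327 and 357.

```bash
python3 - <<'E'
from h import *
K,e,R=model("wrist");o=readout.get_obs();tc=np.array(o['eef_pos']);ax=np.array([.248,.969])
print(K[0,0],e)
m=(K,e,R);f=lambda u,v,z:round((cast(m,u,v,z)[:2]-tc[:2])@ax*1000,1)
print("pad w3",f(467,327,.076),"w2",f(489,327,.076))
im=cv2.imread("pics/w3.png");print(im[200:207,315:385].mean((0,2)).astype(int))
im=cv2.imread("pics/w2.png");print(im[202:208,325:450].mean((0,2)).astype(int))
for z in(.0145,):
  print("w3 holes s:",[f(u,203,z)+92.2 for u in(327,357)],"w2:",[f(u,205,z) for u in(343,373,403,432)])
E
```

```text
342.29637262386655 [ 0.43641092 -0.05939271  0.22997091]
pad w3 114.3 w2 126.2
[ 88  87  84  74  59  48  45  44  45  44  44  45  46  46  46  46  49  52
  64  81  93 101 108 113 115 118 127 144 162 183 198 196 169 119  74  60
  62  64  65  66  67  68  67  67  67  66  75 102 134 150 158 171 191 203
 208 209 209 209 209 209 209 209 207 197 171 143 153 179 192 194]
[ 72  73  72  73  73  72  72  73  68  57  42  31  26  29  26  29  29  29
  27  30  30  35  36  39  52  75  95 106 119 138 149 152 152 153 152 152
 152 151 143 118  80  47  39  36  37  35  37  35  36  37  39  37  40  51
  76  95 104 109 120 138 149 152 153 153 153 152 153 152 143 119  79  45
  36  37  39  38  37  36  36  37  40  43  60  85  99 103 104 107 120 139
 149 152 153 152 153 152 153 152 144 119  79  48  34  34  35  35  34  33
  33  34  37  54  73  89 111 128 133 133 134 135 135 135 136 136 137]
w3 holes s: [np.float64(138.8), np.float64(158.8)] w2: [np.float64(57.4), np.float64(77.5), np.float64(97.6), np.float64(117.0)]
```

Holes fall at s ≈ 98.5 (the third one) with about 15–17 mm of press there, which is half way. I'll move to 98.3, lower the pin near the strip and check.

```bash
python3 -m crank '{"commands":[[0.0005,0.002,0,0,0.2],[0.0005,0.002,0,0,0.2],[0.0005,0.0019,0,0,0.2],[0,0,0,0,0.2],[0,0,0,0,0.2]]}'; python3 st.py
for i in 1 2 3; do python3 -m crank '{"commands":[[0,0,-0.001,0,0.2],[0,0,0,0,0.2]]}' | grep contact; python3 st.py; done
```

```text
time_s: 8.6
eef_pos: [0.5155, -0.074, 0.1601]
tcp_rot: [0.391, 3.115, -0.009]
contact_force: [4.9, -11.2, -12.2]
finger_gap: 0.0266
grasp_force: 40.6
s 0.0980 n -0.0003 z 0.0114 F -9.6
contact_force: [4.2, -11.5, -11.9]
s 0.0980 n -0.0004 z 0.0103 F -10.1
contact_force: [4.7, -11.2, -11.4]
s 0.0980 n -0.0004 z 0.0094 F -9.7
contact_force: [4.4, -12.0, -11.0]
s 0.0980 n -0.0003 z 0.0084 F -10.5
```

```bash
for i in 1 2 3; do python3 -m crank '{"commands":[[0,0,-0.001,0,0.2],[0,0,0,0,0.2]]}' | grep contact; python3 st.py; done
```

```text
contact_force: [3.5, -10.8, -11.2]
s 0.0981 n -0.0003 z 0.0074 F -9.6
contact_force: [3.7, -11.9, -11.2]
s 0.0980 n -0.0004 z 0.0065 F -10.6
contact_force: [4.1, -10.9, -9.9]
s 0.0980 n -0.0004 z 0.0056 F -9.6
```

The pin is entering the hole freely, with no contact rise at 5.6 mm. I'll lower it further, then release.

```bash
for i in 1 2; do python3 -m crank '{"commands":[[0,0,-0.001,0,0.2],[0,0,-0.001,0,0.2],[0,0,0,0,0.2]]}' | grep contact; python3 st.py; done
python3 -m crank '{"commands":[[0,0,0,0,0.45],[0,0,0,0,0.45],[0,0,0,0,0.45],[0,0,0,0,0.45]]}' | grep -E "contact|gap"; python3 st.py
```

```text
contact_force: [3.2, -11.3, -9.6]
s 0.0980 n -0.0004 z 0.0037 F -10.1
contact_force: [3.8, -10.4, -9.0]
s 0.0980 n -0.0004 z 0.0017 F -9.1
contact_force: [-0.3, 0.1, -0.6]
finger_gap: 0.0386
s 0.1011 n 0.0004 z 0.0034 F 0.0
```

```bash
python3 -m crank '{"commands":[[0,0,0,0,0.7],[0,0,0,0,0.7],[0,0,0,0,0.7],[0,0,0.01,0,0.7],[0,0,0.03,0,0.7],[0,0,0.04,0,0.7],[0,0,0.04,0,0.7],[-0.02,-0.03,0.03,0,0.7],[-0.02,-0.04,0,0,0.7],[-0.02,-0.04,0,0,0.7],[0,0,0,0,0.7],[0,0,0,0,0.7]]}'
python3 - <<'E'
from h import *
snap("wrist","w4.png")
s=snap("scene","s4.png")[1]
cv2.imwrite("pics/s4c.png",cv2.resize(s[90:290,130:400],None,fx=2.9,fy=2.9,interpolation=cv2.INTER_CUBIC)[:,:,::-1].copy())
E
```

```text
time_s: 12.0
eef_pos: [0.4553, -0.182, 0.3026]
tcp_rot: [0.397, 3.115, 0.0]
contact_force: [0.5, 0.4, 0.2]
finger_gap: 0.06
grasp_force: 0.0
```

View pics/w4.png

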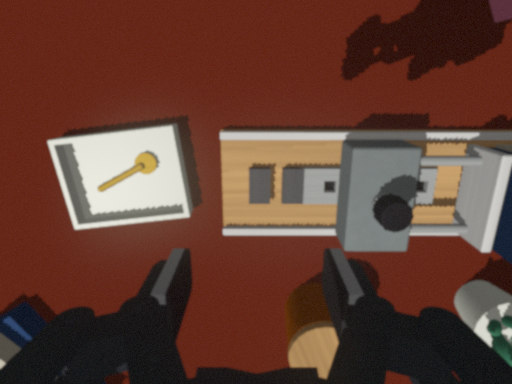

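View pics/s4c.png

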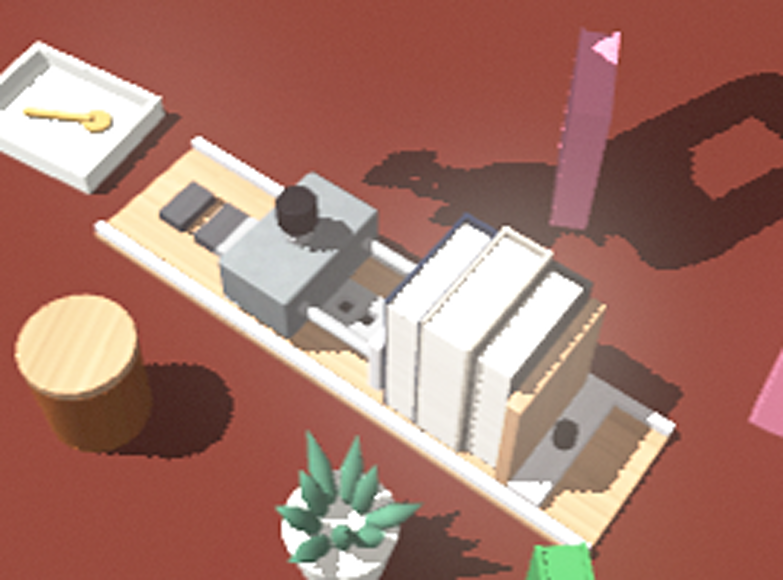

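The wrist view shows the slide away from the hand, and the scene view shows the books closed up and upright. One check of the knob's height before handing in.

```bash
python3 - <<'E'
from h import *
m=model("scene");ax=np.array([.2475,.969,0])
def kb(f,x,y):
    im=cv2.imread("pics/"+f);g=(im.max(2)<60).astype(np.uint8);M=g*0;M[y-13:y+13,x-12:x+12]=1
    n,l,s,c=cv2.connectedComponentsWithStats(g*M);k=1+np.argmax(s[1:,4]);return c[k],s[k]
for f,x,y,s in(("s0.png",196,141,0),("s4.png",232,162,.098)):
    c,st=kb(f,x,y);p0=np.array([.4905,-.168,.092])+s*ax
    print(c,st,"resid",c-proj(m,p0),"per 9mm",proj(m,p0+[0,0,.009])-proj(m,p0))
E
```

```text
[193. 147.] [193 147   1   1   1] resid [-3.53477727  5.72567672] per 9mm [-0.53078112 -2.9459035 ]Traceback (most recent call last):
  File "<stdin>", line 7, in <module>
  File "<stdin>", line 5, in kb
    return _wrapfunc(a, 'argmax', axis=axis, out=out, **kwds)
    return bound(*args, **kwds)
ValueError: attempt to get argmax of an empty sequence
```

```bash
python3 - <<'E'
from h import *
m=model("scene");ax=np.array([.2475,.969,0])
for f,x,y,s in(("s0.png",196,141,0),("s4.png",232,162,.098)):
    im=cv2.imread("pics/"+f)
    p0=np.array([.4905,-.168,.092])+s*ax;print(f,proj(m,p0),im[y,x])
    print(im[y-14:y+20:1,x-1:x+2].max(2).mean(1).astype(int), "rows from",y-14)
    print("block front edge predicted rows: collar",proj(m,p0-[0,0,.026]))
E
```

```text
s0.png [196.53477727 141.27432328] [69 69 75]
[162 160 160 162 166  94  78  81  82  81  81  79  81  82  74  69  68  67
  68  66  65  63 125 139 137 184 212 214 212 210 213 215 215 214] rows from 127
block front edge predicted rows: collar [198.01867057 149.51012201]
s4.png [233.00227436 163.35078474] [78 78 88]
[160 160 160 160 170 193  94  81  84  84  86  86  86  86  87  88  78  77
  75  76  77  75  73  99 157 133 165 200 213 212 209 211 213 214] rows from 148
block front edge predicted rows: collar [233.6365879  171.36691686]
```

The knob's top edge lies 9.3 px above the predicted centre both when parked and now, so the plunger is fully home.

```bash
python3 -c "
from rig import hand_in; print(hand_in())"
```

```text
the job is handed in; nothing more can be done
None
```

I handed the job in with the slide locked in the third strip hole (about 98 mm along) and the plunger fully home. The pad is pressed in by roughly half (about 15 mm), the books stand upright and closed up against the cheek, and the hand is clear; `hand_in()` returned no verdict.

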